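# Set the LED test driver's dimmer wheel to the mark and store it

### The job

Set the brightness on the LED test driver: with one fingertip, gently roll the edge thumbwheel that peeps through the panel slot until the white pointer in the scale window is level with the tip of the pointed clip (not the square blank clip), and lift the finger off. Then press the push button fully down to store the setting and let it come up again. Press the wheel with less than 20 N, move the pointer only by the wheel, do not press the button before the pointer is on the mark, and leave the other things on the bench where they are.

Things in the scene. Friction and masses are not known exactly. Their poses are not given: they have to be found in the camera images.
- driver: fixed dark steel case 150 x 250 x 60 mm with a flat 154 x 254 mm grey panel, its top face 60 mm above the origin (centre of the underside). In its frame (mm): wheel slot at (-30, 0), 14 wide in x, 50 long in y; pointer window at x = 38, 8 wide, 116 long in y; button at (-30, -85); two clips stand beyond the window at x = 53 to 70.
- wheel: black ribbed thumbwheel, 56 mm diameter, 11 mm thick. Origin: on its axle, 20 mm below the panel's top. Axle = its x = driver's x. The rim runs 3 mm out of true, so its crest is 25 to 31 mm above the axle as it turns: feel for it. Stiff, stays put; 3.2 N at the rim turns it, so press 5 to 10 N. Rolling the crest to driver's +y moves the pointer to +y, 20 mm/rad, 0.7 mm per mm of rim..
- pointer: white pointer in the scale window, a tab 3 mm thick in y standing 5 mm above the panel, with a bar reaching 13 mm towards the clips. Origin: the tab's middle, at the panel's top face. Axes parallel to the driver's. Geared to the wheel, it slides along y up to 52 mm either side of the window's middle.
- marker: the pointed clip, the set mark: fixed black clip 18 mm wide, 12 mm high, with a 9 mm wedge tip towards the window. Origin: at the tip, at the panel's top face (so its y is the mark). Axes parallel to the driver's. It stands 20 to 38 mm to one or other side of the scale's middle.
- blank: the square clip: fixed black block 16 x 18 x 12 mm without a tip, on the scale's other side; it marks nothing.
- button (a joint): travel of the round grey push button (22 mm diameter, in a black housing on the panel), in m: 0 up, 0.005 fully down; springs back. About 5 N press it fully down.
- button_top (a point): centre of the push button's top face; the button is pressed straight down.
- star_board: bystander: small white disc with LEDs, 32 mm diameter, 4 mm thick, lying on the driver's panel; origin under its centre.
- lamp_board: bystander: white disc lamp board with LEDs, 100 mm diameter, 4 mm thick, on the table by the driver's +y end; origin under its centre.
- spool: bystander: standing grey spool, 50 mm diameter, 40 mm high, by the driver's -y end; origin under its centre.
- screwdriver: bystander: screwdriver 160 mm long lying on the table.
- lamp_board2: bystander: another 100 mm lamp board on the table.
- flux: bystander: small bottle, 40 mm diameter, 90 mm high, beyond the driver.
- parts_cup: bystander: open metal cup, 70 mm across, 50 mm high, beyond the driver.

How it is judged:
By the outcome, as a careful person would: the job done as asked, in the order asked, and still so for the second after the job is handed in, with the robot touching nothing.
It also fails if it takes over 64 s, if anything falls off the work surface, if the arm or the gripper's body presses on something with over 40 N, if the wrist force passes 120 N, or if a joint passes its speed limit or range.

### The arm

A 6-joint arm with a two-finger parallel gripper is mounted at the origin on the work surface. World frame = base frame: x ahead of the robot, y to its left, z up, the work surface at z = 0. Lengths are in m, angles in degrees, forces in N, time in s.
With the tool pointing down it reaches from about 0.3 to 0.75 m from the base axis. Payload 8.5 kg.
Tool frame: the origin (TCP) lies on the centre line of the jaws, within the pads' length; the fingertips stand 19 mm ahead of it and the grasp point (between the pads) is the TCP (env.tcp_to_tips is the z of the fingertips in the tool frame, in m); z points along the fingers, y is the line along which they close (so a half turn about z gives the same grasp; the last joint's range is limited). The gripper opens to 85 mm and grips with 20 to 120 N. Pads are 22 mm wide; open, the fingers measure 114 mm over their backs; the gripper's body (76 mm by 85 mm) begins 54 mm behind the grasp point. The pads swing forward as they close: fully open they stand 13 mm farther back than shut.
Start: joints at [51.778, 21.807, 74.336, -0, 83.858, -12.336], TCP at [0.24, 0.495, 0.25] pointing down, gripper open.
Joint ranges: [-178.18, 178.18], [-50.72, 133.34], [12.68, 142.11], [-81.47, 261.47], [9.98, 163.14], [-165.26, 165.26]. Speed limits (degrees/s): [136.94, 136.94, 180, 180, 180, 180].

### API

Orientations are given as a 3x3 rotation matrix whose columns are the frame's x, y, z axes.
In Python, from rig import env gives the robot as it stands.
- The arm moves only by the tool servo_tool, never from a script. Its argument "steps" is a list of rows, each an object of numbers: "tx", "ty", "tz": the shift along the world's x, y, z in cm; "yaw": the turn about the world's z in degrees; "claw": the finger opening in cm, from 0 to 8.54. In form: [{"tx": .., "ty": .., "tz": .., "yaw": .., "claw": ..}, ...]. A call has 1 to 20 rows; each row shifts and turns the commanded pose from where the row before left it; what a row does not reach is not made up. A row lasts 1/10 s, in which the tool goes at most 50 mm and 8.59 degrees, less where a joint would pass 70% of its speed; a pose out of reach is approached as far as the arm can. A call with a gripper value outside its range is refused whole. The fingers move at their own pace and stop on an object; "newtons" is the grip in N (left out, the last holds). Time passes only in rows, so rows that do not move let the fingers close. It gives the time, the measured TCP pose, the force, the opening and the grip force at its end, in the units of the state.
- env.observe(): the state, without advancing time (a new reading comes with each control period).
- env.get_image(name): name is "scene" or "top" or "wrist"; returns (picture, depth): 384x512x3 uint8, red, green, blue; 384x512 float32, m along the optical axis (not along the pixel's ray), 0 where there is no reading.
- env.camera_model(name): a dict with "fovy" (degrees; the focal length in pixels is half the picture's height over the tangent of half this angle, whatever the lens; pixels are square), "cx", "cy" (the principal point, pixels), "T" (4x4, takes a point from camera to world coordinates). Camera axes: x right, y down, z forward; pixel columns grow to the right and rows downward; lengths in m; the calibration is good to about 2 mm. The wrist camera is an equidistant fisheye: a pixel r from the principal point sees the ray r / f radians off the axis. A picture is of the moment at which its call begins: read the wrist's pose just before it. camera_model takes no time and is no camera call; for the wrist camera it gives the pose at the moment of the call.
- env.close_job(): hands the job in; it is judged then, once.
The state is a dict: "time_s": time; "q": joint angles; "qvel": joint speeds; "joint_efforts": joint torques, N m; "position": TCP position; "tool_rot": TCP orientation; "ft_force": force on the tool from outside, world axes, zero at the start; "wrist_torque": the same for the moment, N m; "grip_width": finger opening in m; "gripper_force": force on a finger pad.
Only numpy, scipy, OpenCV 4.12 (cv2) and the standard library are available. Lean on these libraries where they do the work, as an engineer would, in place of code of your own. Each camera call takes 0.05 s, during which the arm holds its last target. There are 200 camera calls.

## Working session

There is one attempt and no reset: what is moved stays moved. The work goes in short steps, Python scripts to look and compute and a tool call to move; the robot and the scene stay as the last step left them, time stands still between calls to the robot, and variables do not carry over. Pictures are saved under pics/ and viewed, at most 10 in all, crops included, and the job is handed in when it is done.

Besides the shell and the picture viewer there is one more tool, called after "Call:" by a JSON object that holds its "api" and its "payload", one argument or row to a line. servo_tool: Moves the arm, as the interface text tells. Its arguments: {"type":"object","properties":{"steps":{"type":"array"},"newtons":{"type":"number"}},"required":["steps"]}

```bash
mkdir -p pics
cat > h.py <<'E'
import numpy as np, cv2
from rig import env
def cloud(name):
    m=env.camera_model(name); im,d=env.get_image(name)
    f=192/np.tan(np.radians(m["fovy"]/2)); v,u=np.mgrid[:384,:512]
    P=np.stack([(u-m["cx"])/f*d,(v-m["cy"])/f*d,d],-1)
    T=np.array(m["T"]); return im,d,P@T[:3,:3].T+T[:3,3]
def ray(name,u,v,z):
    m=env.camera_model(name); f=192/np.tan(np.radians(m["fovy"]/2)); T=np.array(m["T"])
    r=T[:3,:3]@np.array([(u-m["cx"])/f,(v-m["cy"])/f,1]); o=T[:3,3]
    return o+r*(z-o[2])/r[2]
def save(n,im): cv2.imwrite("pics/"+n,im[...,::-1])
E
python3 - <<'E'
from h import *
for n in("top","scene"):
    im,d,P=cloud(n); save(n+"0.png",im); np.savez(n+"0.npz",im=im,d=d,P=P)
    T=np.array(env.camera_model(n)["T"]); print(n,T.round(3).tolist())
    k=(abs(P[...,2]-.06)<.004)&(d>0); k=k.astype(np.uint8)
    c=max(cv2.findContours(k,0,2)[0],key=cv2.contourArea)
    q=P[...,:2][cv2.drawContours(k*0,[c],-1,1,-1)*k>0].astype(np.float32)
    print(cv2.minAreaRect(q), np.median(P[...,2][k>0]))
s=env.observe(); print(s["time_s"],s["position"],s["tool_rot"],s["grip_width"])
E
```

```text
top [[-0.021, -0.991, 0.136, 0.399], [-1.0, 0.022, 0.003, -0.021], [-0.006, -0.136, -0.991, 0.963], [0.0, 0.0, 0.0, 1.0]]
((0.559453547000885, -0.03198982775211334), (0.2542632818222046, 0.15239770710468292), 88.70463562011719) 0.06006639718590856
scene [[-0.15, 0.849, -0.507, 1.02], [0.989, 0.121, -0.089, 0.072], [-0.014, -0.514, -0.857, 0.931], [0.0, 0.0, 0.0, 1.0]]
((0.5609182119369507, -0.0309409499168396), (0.25460711121559143, 0.15638528764247894), 88.70560455322266) 0.06004135796652488
0.1 [0.23997844 0.49462344 0.24977232] [[-8.99655029e-01  4.36600673e-01 -8.25030048e-04]
 [ 4.36601353e-01  8.99654496e-01 -1.02296213e-03]
 [ 2.95616035e-04 -1.28052226e-03 -9.99999136e-01]] 0.08527741185345711
```

View pics/top0.png

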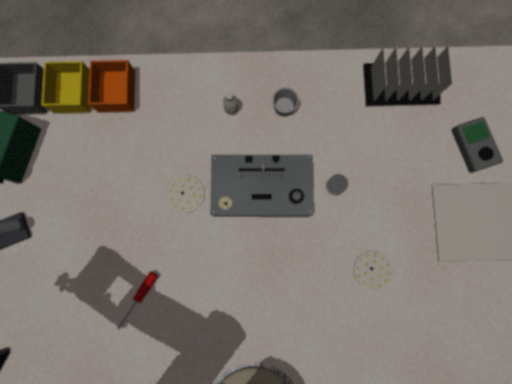

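View pics/scene0.png

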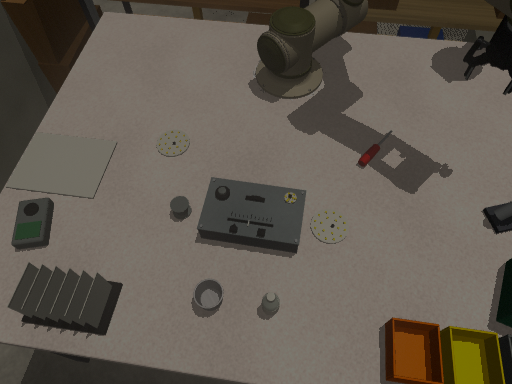

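The top view shows the driver with its long side across the picture: button at (297,196), wheel slot at (262,197), window at (262,170), and the clips at (249,159) and (276,159). Picture left is +y and picture up is +x. The panel height of 60 mm and its 152 x 254 mm size match what was given. I'll move over it for a close wrist view.

Call:
{"api": "servo_tool", "payload": {
  "steps": [
    {"tx": 1.4, "ty": -2.6, "yaw": -3.3, "claw": 0},
    {"tx": 1.4, "ty": -2.6, "yaw": -3.3, "claw": 0},
    {"tx": 1.4, "ty": -2.6, "yaw": -3.3, "claw": 0},
    {"tx": 1.4, "ty": -2.6, "yaw": -3.3, "claw": 0},
    {"tx": 1.4, "ty": -2.6, "yaw": -3.3, "claw": 0},
    {"tx": 1.4, "ty": -2.6, "yaw": -3.3, "claw": 0},
    {"tx": 1.4, "ty": -2.6, "yaw": -3.3, "claw": 0},
    {"tx": 1.4, "ty": -2.6, "yaw": -3.3, "claw": 0},
    {"tx": 1.4, "ty": -2.6, "yaw": -3.3, "claw": 0},
    {"tx": 1.4, "ty": -2.6, "yaw": -3.3, "claw": 0},
    {"tx": 1.4, "ty": -2.6, "yaw": -3.3, "claw": 0},
    {"tx": 1.4, "ty": -2.6, "yaw": -3.3, "claw": 0},
    {"tx": 1.4, "ty": -2.6, "yaw": -3.3, "claw": 0},
    {"tx": 1.4, "ty": -2.6, "yaw": -3.3, "claw": 0},
    {"tx": 1.4, "ty": -2.6, "yaw": -3.3, "claw": 0},
    {"tx": 1.4, "ty": -2.6, "yaw": -3.3, "claw": 0},
    {"tx": 1.4, "ty": -2.6, "yaw": -3.3, "claw": 0},
    {"tx": 1.4, "ty": -2.6, "yaw": -3.3, "claw": 0},
    {"tx": 1.4, "ty": -2.6, "yaw": -3.3, "claw": 0},
    {"tx": 1.4, "ty": -2.6, "yaw": -2.7, "claw": 0}
  ]
}}

```text
invalid input at $.steps[0]: expected keys tx, ty, tz, yaw, claw
```

```bash
cat >> h.py <<'E'
def wdir(m,u,v):
    f=192/np.tan(np.radians(m["fovy"]/2)); x=np.asarray(u,float)-m["cx"]; y=np.asarray(v,float)-m["cy"]; r=np.hypot(x,y)+1e-9; t=r/f
    return np.stack([x/r*np.sin(t),y/r*np.sin(t),np.cos(t)],-1)@np.array(m["T"])[:3,:3].T, np.array(m["T"])[:3,3]
def rect(n):
    """wrist picture -> overhead map of the plane z (m), driver axes; 0.4 mm/px, row 0 = +x, col 0 = +y"""
O=np.array([.560,-.0315]); A=np.radians(-1.3)
R=np.array([[np.cos(A),-np.sin(A)],[np.sin(A),np.cos(A)]])
def wmap(m,im,x0,x1,y0,y1,z=.06,s=.0003):
    xs=np.arange(x1,x0,-s); ys=np.arange(y1,y0,-s); X,Y=np.meshgrid(xs,ys,indexing="ij")
    W=np.stack([X,Y],-1)@R.T+O; W=np.dstack([W,np.full(X.shape,z)])
    T=np.array(m["T"]); C=(W-T[:3,3])@T[:3,:3]; r=np.hypot(C[...,0],C[...,1]); t=np.arctan2(r,C[...,2])
    f=192/np.tan(np.radians(m["fovy"]/2)); k=f*t/(r+1e-12)
    return cv2.remap(im,(C[...,0]*k+m["cx"]).astype(np.float32),(C[...,1]*k+m["cy"]).astype(np.float32),1)
E
sed -i '/^def rect/,+1d' h.py
python3 - <<'E'
from h import *
s=env.observe(); print(s["time_s"],s["position"],s["tool_rot"].round(3).tolist(),s["grip_width"],s["ft_force"])
m=env.camera_model("wrist"); im,d=env.get_image("wrist"); save("w1.png",im); print(m["fovy"],m["T"])
np.savez("w1.npz",im=im,d=d,T=m["T"])
E
```

```text
0.1 [0.23997844 0.49462344 0.24977232] [[-0.9, 0.437, -0.001], [0.437, 0.9, -0.001], [0.0, -0.001, -1.0]] 0.08527741185345711 [-0.15197437  0.46363221 -0.08825675]
65.70646984690485 [[ 0.43604646  0.85037109  0.29450381  0.16279792]
 [ 0.89992304 -0.41152153 -0.14418234  0.53188849]
 [-0.00141384  0.32790096 -0.94471105  0.37432135]
 [ 0.          0.          0.          1.        ]]
```

View pics/w1.png

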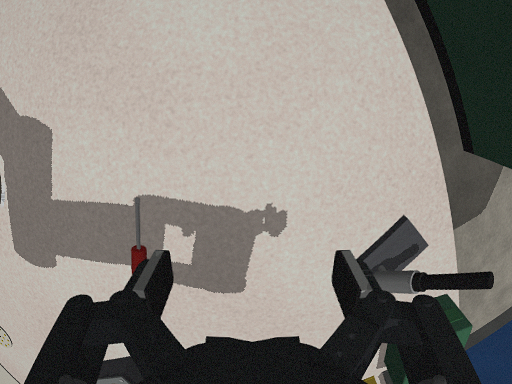

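The move was refused because every row needs all five keys. The wrist picture shows that the camera looks past the fingers at the ground below the tool, and the fingers appear at the bottom around (150,280) and (350,280). I'll resend the move with all the keys.

Call:
{"api": "servo_tool", "payload": {
  "steps": [
    {"tx": 1.4, "ty": -2.6, "tz": 0, "yaw": -3.3, "claw": 0},
    {"tx": 1.4, "ty": -2.6, "tz": 0, "yaw": -3.3, "claw": 0},
    {"tx": 1.4, "ty": -2.6, "tz": 0, "yaw": -3.3, "claw": 0},
    {"tx": 1.4, "ty": -2.6, "tz": 0, "yaw": -3.3, "claw": 0},
    {"tx": 1.4, "ty": -2.6, "tz": 0, "yaw": -3.3, "claw": 0},
    {"tx": 1.4, "ty": -2.6, "tz": 0, "yaw": -3.3, "claw": 0},
    {"tx": 1.4, "ty": -2.6, "tz": 0, "yaw": -3.3, "claw": 0},
    {"tx": 1.4, "ty": -2.6, "tz": 0, "yaw": -3.3, "claw": 0},
    {"tx": 1.4, "ty": -2.6, "tz": 0, "yaw": -3.3, "claw": 0},
    {"tx": 1.4, "ty": -2.6, "tz": 0, "yaw": -3.3, "claw": 0},
    {"tx": 1.4, "ty": -2.6, "tz": 0, "yaw": -3.3, "claw": 0},
    {"tx": 1.4, "ty": -2.6, "tz": 0, "yaw": -3.3, "claw": 0},
    {"tx": 1.4, "ty": -2.6, "tz": 0, "yaw": -3.3, "claw": 0},
    {"tx": 1.4, "ty": -2.6, "tz": 0, "yaw": -3.3, "claw": 0},
    {"tx": 1.4, "ty": -2.6, "tz": 0, "yaw": -3.3, "claw": 0},
    {"tx": 1.4, "ty": -2.6, "tz": 0, "yaw": -3.3, "claw": 0},
    {"tx": 1.4, "ty": -2.6, "tz": 0, "yaw": -3.3, "claw": 0},
    {"tx": 1.4, "ty": -2.6, "tz": 0, "yaw": -3.3, "claw": 0},
    {"tx": 1.4, "ty": -2.6, "tz": 0, "yaw": -3.3, "claw": 0},
    {"tx": 1.4, "ty": -2.6, "tz": 0, "yaw": -2.7, "claw": 0}
  ]
}}

```text
time_s: 2.15
position: [0.5204, -0.0264, 0.2501]
tool_rot: [[0.025, 1.0, -0.001], [1.0, -0.025, 0.0], [0.0, -0.001, -1.0]]
ft_force: [0.0, -0.3, 0.4]
grip_width: -0.0003
gripper_force: 0.0
```

Run:
```python
from h import *
s=env.observe(); print(s["time_s"],s["position"],s["tool_rot"].round(3).tolist(),s["grip_width"],s["ft_force"])
m=env.camera_model("wrist"); im,d=env.get_image("wrist"); save("w2.png",im); print(np.round(m["T"],3))
np.savez("w2.npz",im=im,d=d,T=m["T"])
```

```text
2.15 [ 0.52044138 -0.02635716  0.2501118 ] [[0.025, 1.0, -0.001], [1.0, -0.025, 0.0], [0.0, -0.001, -1.0]] -0.0003025544201680666 [ 0.00394001 -0.30023481  0.36471325]
[[ 1.    -0.023 -0.009  0.522]
 [-0.024 -0.944 -0.328  0.058]
 [-0.001  0.328 -0.945  0.375]
 [ 0.     0.     0.     1.   ]]
```

View pics/w2.png

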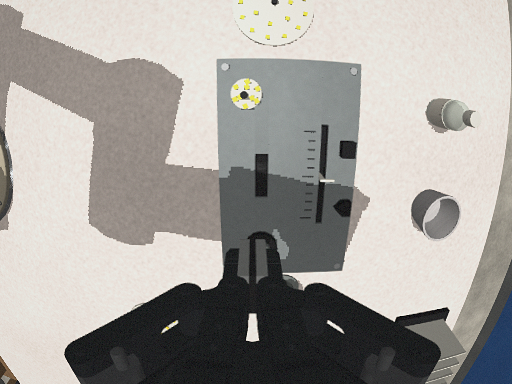

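The wrist view has right = +x and up = +y. The pointer is at (327,181), the pointed clip tip at about (334,208), the blank at (347,149), the wheel slot at (261,175), and the button housing behind the fingers at about (262,240). The pointer therefore has to go toward -y. Next I'll measure these points.

```bash
cat >> h.py <<'E'
def wcloud(m,im,d):
    v,u=np.mgrid[:384,:512]; D,o=wdir(m,u,v); z=D@np.array(m["T"])[:3,2]
    W=o+D*(d/z)[...,None]; Q=W.copy(); Q[...,:2]=(W[...,:2]-O)@R; return W,Q
E
python3 - <<'E'
from h import *
f=np.load("w2.npz"); m=env.camera_model("wrist"); m["T"]=f["T"]; im,d=f["im"],f["d"]
W,Q=wcloud(m,im,d); Q=Q*1000
g=im.max(-1).astype(int)
def rep(n,k):
    k=k.astype(np.uint8); q=Q[k>0]; print(n,k.sum(),"min",np.percentile(q,3,0).round(1),"max",np.percentile(q,97,0).round(1),"med",np.median(q,0).round(1))
x,y,z=Q[...,0],Q[...,1],Q[...,2]
inb=(abs(y)<75)&(abs(x)<77)
print("panel z",np.median(z[inb&(abs(z-60)<5)]))
rep("clip",inb&(z>67)&(x>45)&(y<0)); rep("blank",inb&(z>67)&(x>45)&(y>0))
rep("white",inb&(g>120)&(abs(x-42)<14)&(im.min(-1)>100))
rep("wheel",inb&(abs(x+30)<12)&(abs(y)<30)&(z>63))
rep("wheelall",inb&(abs(x+30)<12)&(abs(y)<35)&(g<60))
rep("slot dark",inb&(abs(x-38)<8)&(g<45))
k=inb&(z>67)&(x>45)&(y<0); i=np.where(k); print("tip",[Q[a,b].round(1) for a,b in sorted(zip(*i),key=lambda t:x[t])[:6]])
k=(abs(x+30)<14)&(abs(y+85)<18); print("btn z", np.percentile(z[k],[5,50,95]))
save("map2.png",np.hstack([cv2.resize(wmap(m,im,.02,.075,-.06,.06,z=.065),None,fx=2,fy=2)]))
# top view: button / slot / window
t=np.load("top0.npz"); P=t["P"].copy(); P[...,:2]=(P[...,:2]-O)@R; P*=1000
k=(abs(P[...,0]+30)<16)&(abs(P[...,1]+85)<18); q=P[k]; print("btn top z hist",np.histogram(q[:,2],bins=np.arange(56,86,2)))
print(q[q[:,2]>64].mean(0) if (q[:,2]>64).any() else None)
star=(t["im"].min(-1)>110)&(abs(P[...,1])<120)&(abs(P[...,0])<70)&(P[...,0]<0); print("star",P[star].mean(0),star.sum())
E
```

```text
panel z 60.93475690010635
clip 218 min [ 53.7 -43.4  67.8] max [ 71.  -26.3  74.1] med [ 63.2 -33.9  72.7]
blank 264 min [54.3 24.1 67.6] max [69.3 41.4 74. ] med [61.3 32.8 72.8]
white 1407 min [28.6 -5.6 59.5] max [55.2 73.2 63.6] med [44.6 37.8 61. ]
wheel 8046 min [-41.2  -1.9  69. ] max [-19.   24.1 329.4] med [-31.9  16.4 305.2]
wheelall 7727 min [-41.2  -3.5  65.2] max [-19.   24.2 329.5] med [-31.4  16.6 306.7]
slot dark 201 min [ 40.9 -69.4  20.3] max [45.9 50.8 57.1] med [ 44.4 -18.8  22. ]
tip [array([46.2, -2.4, 67.8]), array([ 52.6, -35.6,  68.2]), array([ 52.7, -35.2,  72.2]), array([ 52.7, -34.7,  67.4]), array([ 53.5, -35.2,  69.1]), array([ 53.6, -34.3,  68.4])]
btn z [60.25147106 72.2161781  78.45978716]
btn top z hist (array([ 2,  7,  4,  4,  0,  1, 12, 32, 53, 10,  9,  8, 28, 17]), array([56, 58, 60, 62, 64, 66, 68, 70, 72, 74, 76, 78, 80, 82, 84]))
[-31.3399239  -84.55176661  75.35791315]
star [-46.57560153  89.00580941  64.17193574] 34
```

View pics/map2.png

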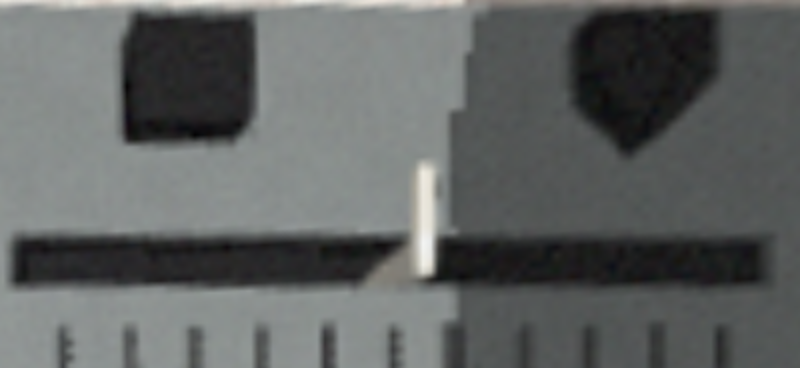

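The rectified map (0.15 mm/px) shows the clip tip at column 628, y ≈ -34, and the pointer at column 424, y ≈ -3.6. The pointer has about 31 mm to go toward -y. Sizes and heights match what was given: clip top 72, panel 60, window length 113. I'll move one shut fingertip above the wheel and check the wheel's position from the last picture.

Call:
{"api": "servo_tool", "payload": {
  "steps": [
    {"tx": 0.8, "ty": 0.2, "tz": -2, "yaw": 0, "claw": 0},
    {"tx": 0.8, "ty": 0.2, "tz": -3, "yaw": 0, "claw": 0},
    {"tx": 0, "ty": 0, "tz": -3, "yaw": 0, "claw": 0},
    {"tx": 0, "ty": 0, "tz": -3, "yaw": 0, "claw": 0},
    {"tx": 0, "ty": 0, "tz": -2.5, "yaw": 0, "claw": 0},
    {"tx": 0, "ty": 0, "tz": -1.5, "yaw": 0, "claw": 0},
    {"tx": 0, "ty": 0, "tz": 0, "yaw": 0, "claw": 0},
    {"tx": 0, "ty": 0, "tz": 0, "yaw": 0, "claw": 0}
  ]
}}

```text
time_s: 3.0
position: [0.5363, -0.0211, 0.1007]
tool_rot: [[0.022, 1.0, 0.0], [1.0, -0.022, -0.0], [-0.0, 0.0, -1.0]]
ft_force: [-0.9, -0.4, 0.2]
grip_width: -0.0
gripper_force: 0.0
```

Run:
```python
from h import *
f=np.load("w2.npz"); m=env.camera_model("wrist"); m["T"]=f["T"]; W,Q=wcloud(m,f["im"],f["d"]); Q=Q*1000
x,y,z=np.moveaxis(Q,-1,0)
k=(abs(x+30)<14)&(abs(y)<35)&(z<80)&(f["im"].max(-1)<60); q=Q[k]; print("wheel/slot",k.sum(),q.min(0).round(1),q.max(0).round(1),q.mean(0).round(1))
for a in range(-25,26,5):
    j=k&(abs(y-a)<2.5)&(abs(x+30)<4); print(a,np.median(z[j]).round(1) if j.any() else None,end=" | ")
s=env.observe(); print(s["time_s"],s["position"],s["ft_force"],env.tcp_to_tips,s["q"])
m=env.camera_model("wrist"); im,d=env.get_image("wrist"); save("w3.png",im); np.savez("w3.npz",im=im,d=d,T=m["T"])
```

```text
wheel/slot 497 [-37.6 -34.9  20.2] [-22.2  24.6  72. ] [-31.    1.   59.1]
-25 None | -20 59.6 | -15 64.0 | -10 66.6 | -5 68.5 | 0 69.3 | 5 69.5 | 10 68.8 | 15 66.6 | 20 63.9 | 25 60.1 | 3.0 [ 0.53626815 -0.02114071  0.10071636] [-0.91303336 -0.35029051  0.22032969] 0.019 [-1.49045355e+01  2.95355248e+01  8.90268928e+01  1.01192229e-03
  6.14298188e+01 -1.36308896e+01]
```

View pics/w3.png

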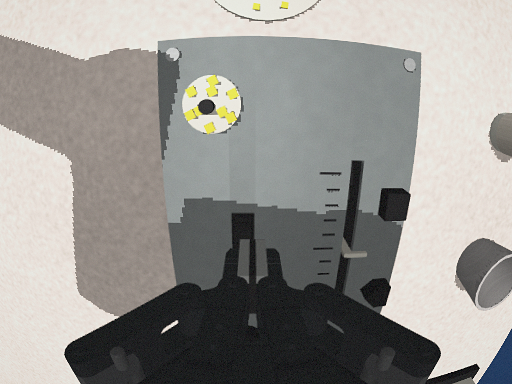

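The wheel crest measures 69 mm high at y ≈ 3, within the expected 65–71. The picture shows the fingers at (232–280, 245+) with the slot at (243,225), and the pointer (353,253) and clip (376,291) still visible. I'll check the fingertip's shape and depth numerically.

Run:
```python
from h import *
f=np.load("w3.npz"); m=env.camera_model("wrist"); m["T"]=f["T"]; W,Q=wcloud(m,f["im"],f["d"]); 
tc=np.array([.5363,-.0211,.1007]); D=(W-tc)*1000
for r in (236,240,244,248,252,258,266):
    print(r,[f"{c}:{D[r,c,0]:.0f},{D[r,c,1]:.0f},{D[r,c,2]:.0f}" for c in range(224,290,5)])
c=np.clip(f["im"][200:300,190:320].astype(float)*2.5,0,255).astype(np.uint8)
save("c3.png",cv2.resize(c,None,fx=5,fy=5,interpolation=cv2.INTER_CUBIC))
```

```text
236 ['224:-18,0,-39', '229:-15,-0,-40', '234:-12,3,-33', '239:-9,3,-33', '244:-6,3,-33', '249:-3,4,-32', '254:-0,-21,-79', '259:3,-1,-40', '264:6,-1,-40', '269:9,-1,-40', '274:13,-1,-39', '279:16,-0,-39', '284:19,-1,-39', '289:22,-1,-39']
240 ['224:-19,-3,-40', '229:-16,-3,-40', '234:-12,1,-32', '239:-9,1,-32', '244:-5,11,-13', '249:-2,11,-13', '254:0,10,-14', '259:3,11,-13', '264:5,11,-13', '269:9,-3,-39', '274:13,-4,-40', '279:16,-3,-39', '284:19,-4,-40', '289:22,-4,-40']
244 ['224:-19,-6,-39', '229:-16,-6,-40', '234:-12,-2,-33', '239:-9,-1,-31', '244:-5,11,-8', '249:-2,11,-9', '254:0,11,-8', '259:3,11,-8', '264:5,11,-8', '269:9,-6,-39', '274:13,-7,-40', '279:16,-6,-39', '284:19,-7,-40', '289:22,-7,-40']
248 ['224:-19,-9,-41', '229:-16,-8,-38', '234:-12,-4,-32', '239:-9,-5,-32', '244:-5,11,-6', '249:-2,11,-5', '254:0,11,-5', '259:3,12,-3', '264:5,11,-5', '269:9,-9,-39', '274:13,-9,-40', '279:16,-9,-39', '284:19,-10,-40', '289:22,-10,-40']
252 ['224:-19,-11,-39', '229:-13,7,-8', '234:-10,7,-8', '239:-7,12,0', '244:-5,11,-1', '249:-2,11,-0', '254:0,11,-1', '259:3,11,-1', '264:5,11,-1', '269:8,6,-8', '274:10,7,-7', '279:16,-12,-39', '284:19,-13,-40', '289:22,-13,-40']
258 ['224:-20,-16,-40', '229:-12,8,-1', '234:-10,7,-2', '239:-7,12,6', '244:-5,12,6', '249:-2,11,5', '254:0,12,6', '259:2,11,5', '264:5,11,5', '269:7,7,-1', '274:10,7,-2', '279:12,7,-1', '284:19,-18,-41', '289:23,-18,-41']
266 ['224:-14,8,6', '229:-12,8,6', '234:-9,7,5', '239:-7,12,13', '244:-4,10,11', '249:-2,11,12', '254:0,11,12', '259:2,11,11', '264:5,11,12', '269:7,7,6', '274:10,7,6', '279:12,7,6', '284:19,-23,-39', '289:23,-23,-39']
```

View pics/c3.png

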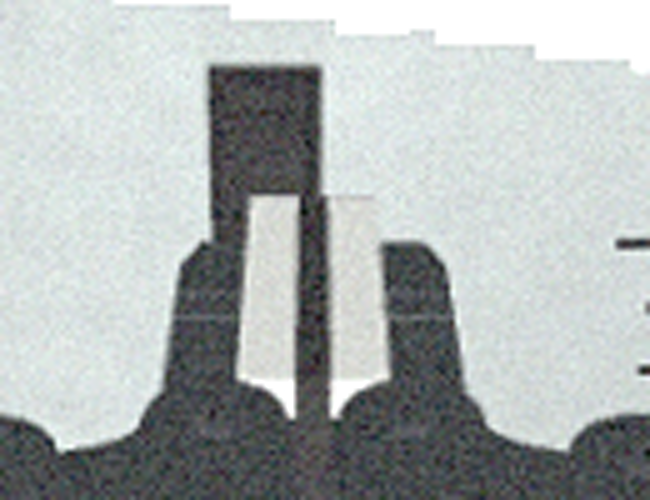

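The fingertip crop shows the shut pads as a small tip: two light pads at columns 248–300 and 328–385, 14 mm across overall and 22 mm long in y. The wheel lies under the left one only. I'll now feel for the crest.

Call:
{"api": "servo_tool", "payload": {
  "steps": [
    {"tx": 0, "ty": 0, "tz": -0.5, "yaw": 0, "claw": 0},
    {"tx": 0, "ty": 0, "tz": -0.5, "yaw": 0, "claw": 0},
    {"tx": 0, "ty": 0, "tz": -0.1, "yaw": 0, "claw": 0},
    {"tx": 0, "ty": 0, "tz": 0, "yaw": 0, "claw": 0}
  ]
}}

```text
time_s: 3.45
position: [0.536, -0.0212, 0.0892]
tool_rot: [[0.023, 1.0, -0.0], [1.0, -0.023, 0.0], [0.0, -0.0, -1.0]]
ft_force: [0.4, -0.1, -0.1]
grip_width: -0.0001
gripper_force: 0.0
```

Call:
{"api": "servo_tool", "payload": {
  "steps": [
    {"tx": 0, "ty": 0, "tz": -0.1, "yaw": 0, "claw": 0},
    {"tx": 0, "ty": 0, "tz": 0, "yaw": 0, "claw": 0}
  ]
}}

```text
time_s: 3.65
position: [0.5361, -0.0212, 0.0883]
tool_rot: [[0.022, 1.0, 0.0], [1.0, -0.022, -0.0], [-0.0, 0.0, -1.0]]
ft_force: [0.6, -0.9, -0.0]
grip_width: -0.0002
gripper_force: 0.0
```

Call:
{"api": "servo_tool", "payload": {
  "steps": [
    {"tx": 0, "ty": 0, "tz": -0.05, "yaw": 0, "claw": 0},
    {"tx": 0, "ty": 0, "tz": 0, "yaw": 0, "claw": 0}
  ]
}}

```text
time_s: 3.85
position: [0.5361, -0.0212, 0.0878]
tool_rot: [[0.022, 1.0, 0.0], [1.0, -0.022, 0.0], [0.0, 0.0, -1.0]]
ft_force: [0.2, 0.3, -0.0]
grip_width: 0.0
gripper_force: 0.0
```

Tip at 68.8, no contact yet.

Call:
{"api": "servo_tool", "payload": {
  "steps": [
    {"tx": 0, "ty": 0, "tz": -0.03, "yaw": 0, "claw": 0},
    {"tx": 0, "ty": 0, "tz": 0, "yaw": 0, "claw": 0}
  ]
}}

```text
time_s: 4.05
position: [0.5361, -0.0212, 0.0875]
tool_rot: [[0.022, 1.0, 0.0], [1.0, -0.022, -0.0], [-0.0, 0.0, -1.0]]
ft_force: [-0.4, 0.9, 1.0]
grip_width: 0.0001
gripper_force: 0.2
```

Call:
{"api": "servo_tool", "payload": {
  "steps": [
    {"tx": 0, "ty": 0, "tz": -0.03, "yaw": 0, "claw": 0},
    {"tx": 0, "ty": 0, "tz": 0, "yaw": 0, "claw": 0}
  ]
}}

```text
time_s: 4.25
position: [0.5362, -0.0212, 0.0875]
tool_rot: [[0.022, 1.0, 0.0], [1.0, -0.022, -0.0], [-0.0, 0.0, -1.0]]
ft_force: [-1.9, 0.4, 2.2]
grip_width: -0.0003
gripper_force: 1.5
```

Call:
{"api": "servo_tool", "payload": {
  "steps": [
    {"tx": 0, "ty": 0, "tz": -0.03, "yaw": 0, "claw": 0},
    {"tx": 0, "ty": 0, "tz": 0, "yaw": 0, "claw": 0}
  ]
}}

```text
time_s: 4.45
position: [0.5362, -0.0212, 0.0873]
tool_rot: [[0.022, 1.0, 0.001], [1.0, -0.022, -0.0], [-0.0, 0.001, -1.0]]
ft_force: [-0.7, 0.1, 5.6]
grip_width: 0.0003
gripper_force: 2.9
```

Contact at tip height 68.4 mm, with a stiffness of about 8 N/mm. I'll press slightly more and roll toward -y. The high side of the rim comes up from +y, so I'll raise z slightly as it goes.

Call:
{"api": "servo_tool", "payload": {
  "steps": [
    {"tx": 0, "ty": 0, "tz": -0.03, "yaw": 0, "claw": 0},
    {"tx": 0, "ty": -0.1, "tz": 0.0, "yaw": 0, "claw": 0},
    {"tx": 0, "ty": -0.1, "tz": 0.01, "yaw": 0, "claw": 0},
    {"tx": 0, "ty": -0.1, "tz": 0.01, "yaw": 0, "claw": 0}
  ]
}}

```text
time_s: 4.85
position: [0.5362, -0.0236, 0.0875]
tool_rot: [[0.022, 1.0, 0.001], [1.0, -0.022, 0.001], [0.001, 0.001, -1.0]]
ft_force: [-1.4, 3.8, 9.0]
grip_width: 0.0001
gripper_force: 4.6
```

Call:
{"api": "servo_tool", "payload": {
  "steps": [
    {"tx": 0, "ty": -0.15, "tz": 0.015, "yaw": 0, "claw": 0},
    {"tx": 0, "ty": -0.15, "tz": 0.015, "yaw": 0, "claw": 0}
  ]
}}

```text
time_s: 5.05
position: [0.5361, -0.0265, 0.0878]
tool_rot: [[0.022, 1.0, 0.001], [1.0, -0.022, 0.001], [0.001, 0.001, -1.0]]
ft_force: [-1.6, 3.9, 9.2]
grip_width: 0.0005
gripper_force: 4.7
```

```bash
cat >> h.py <<'E'
def ptr():
    """pointer and clip-tip y (mm, driver frame) from the wrist depth picture"""
    m=env.camera_model("wrist"); im,d=env.get_image("wrist"); W,Q=wcloud(m,im,d)
    np.savez("last.npz",im=im,d=d,T=m["T"]); save("last.png",im)
    hsv=cv2.cvtColor(im,cv2.COLOR_RGB2HSV); x,y,z=np.moveaxis(Q*1000,-1,0)
    k=(abs(y)<60)&(x>30)&(x<56)&(z>61)&(z<70)&(im.min(-1)>95)
    n,L,st,_=cv2.connectedComponentsWithStats(k.astype(np.uint8))
    if n>1:
        i=1+st[1:,4].argmax(); q=(Q*1000)[L==i]; print("ptr",st[i].tolist(),q.mean(0).round(2),np.percentile(q,[5,95],0).round(1).tolist())
    k=(abs(y+35)<20)&(x>45)&(x<75)&(z>66)&(z<78); q=(Q*1000)[k]
    if len(q): print("clip",len(q),q[q[:,0]<q[:,0].min()+4].mean(0).round(2),np.percentile(q,[2,98],0).round(1).tolist())
E
python3 - <<'E'
from h import *
ptr()
E
```

```text
ptr [369, 158, 25, 39, 281] [47.24 45.87 61.45] [[41.9, 37.2, 61.0], [54.4, 55.0, 62.1]]
clip 578 [ 54.4  -34.07  70.51] [[53.3, -43.3, 66.5], [70.7, -26.2, 73.9]]
```

It is rolling: 3.9 N sideways with 9 N of press. Continuing the stroke.

Call:
{"api": "servo_tool", "payload": {
  "steps": [
    {"tx": 0, "ty": -0.15, "tz": 0.018, "yaw": 0, "claw": 0},
    {"tx": 0, "ty": -0.15, "tz": 0.018, "yaw": 0, "claw": 0},
    {"tx": 0, "ty": -0.15, "tz": 0.018, "yaw": 0, "claw": 0}
  ]
}}

```text
time_s: 5.4
position: [0.536, -0.0311, 0.0883]
tool_rot: [[0.022, 1.0, 0.0], [1.0, -0.022, 0.001], [0.001, 0.0, -1.0]]
ft_force: [-2.0, 4.2, 8.7]
grip_width: 0.0
gripper_force: 4.2
```

Call:
{"api": "servo_tool", "payload": {
  "steps": [
    {"tx": 0, "ty": -0.15, "tz": 0.015, "yaw": 0, "claw": 0},
    {"tx": 0, "ty": -0.15, "tz": 0.015, "yaw": 0, "claw": 0},
    {"tx": 0, "ty": -0.15, "tz": 0.015, "yaw": 0, "claw": 0}
  ]
}}

```text
time_s: 5.7
position: [0.5359, -0.0356, 0.0886]
tool_rot: [[0.022, 1.0, -0.0], [1.0, -0.022, 0.001], [0.001, -0.0, -1.0]]
ft_force: [-2.0, 2.3, 7.1]
grip_width: -0.0001
gripper_force: 3.7
```

```bash
sed -i 's/(z>61)&(z<70)&(im.min(-1)>95)/(z>62.5)\&(z<70)/' h.py
python3 - <<'E'
from h import *
ptr()
im=np.load("last.npz")["im"]; save("c4.png",cv2.resize(np.clip(im[140:320,290:430]*1.8,0,255).astype(np.uint8),None,fx=3,fy=3))
E
```

```text
ptr [390, 171, 10, 34, 176] [54.68 33.22 66.48] [[54.1, 24.8, 63.2], [55.3, 41.2, 69.6]]
clip 609 [ 54.69 -34.21  70.63] [[53.4, -43.4, 66.4], [70.8, -26.2, 73.9]]
```

View pics/c4.png

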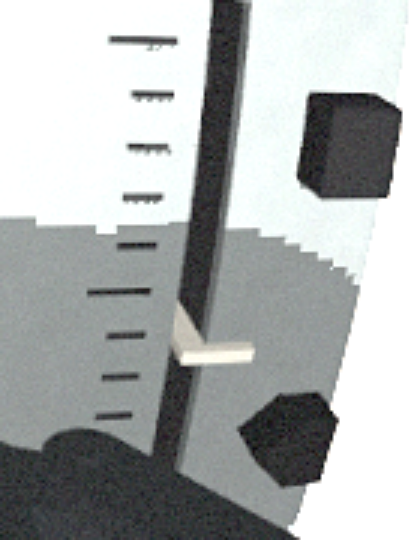

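The crop shows the pointer at (215,352) between the long middle tick (292) and the clip tip at (240,430). It is moving the right way. The force has eased to 7 N, so I'll finish the stroke without raising, then lift.

Call:
{"api": "servo_tool", "payload": {
  "steps": [
    {"tx": 0, "ty": -0.12, "tz": 0.0, "yaw": 0, "claw": 0},
    {"tx": 0, "ty": -0.12, "tz": 0.005, "yaw": 0, "claw": 0},
    {"tx": 0, "ty": -0.12, "tz": 0.01, "yaw": 0, "claw": 0}
  ]
}}

```text
time_s: 6.05
position: [0.5359, -0.0393, 0.0886]
tool_rot: [[0.022, 1.0, -0.0], [1.0, -0.022, 0.001], [0.001, -0.0, -1.0]]
ft_force: [-1.7, 3.3, 6.0]
grip_width: 0.0001
gripper_force: 2.8
```

Call:
{"api": "servo_tool", "payload": {
  "steps": [
    {"tx": 0, "ty": 0, "tz": 0.5, "yaw": 0, "claw": 0},
    {"tx": 0, "ty": 0.8, "tz": 0.3, "yaw": 0, "claw": 0},
    {"tx": 0, "ty": 0.8, "tz": 0, "yaw": 0, "claw": 0},
    {"tx": 0, "ty": 0, "tz": 0, "yaw": 0, "claw": 0}
  ]
}}

```text
time_s: 6.45
position: [0.536, -0.0226, 0.0962]
tool_rot: [[0.021, 1.0, -0.0], [1.0, -0.021, 0.0], [0.0, -0.0, -1.0]]
ft_force: [-1.0, 0.5, -0.2]
grip_width: 0.0002
gripper_force: 0.0
```

```bash
sed -i 's/(x>30)&(x<56)&(z>62.5)&(z<70)/(x>30)\&(x<53)\&(z>60.5)\&(z<72)\&(im[...,0].astype(int)-im[...,2]>6)\&(im[...,0]>60)/' h.py
python3 - <<'E'
from h import *
ptr()
f=np.load("last.npz"); im=f["im"].astype(int); print(im[252:262,345:380:5].tolist()[::4])
E
```

```text
ptr [342, 266, 25, 10, 151] [ 40.91 -14.82  64.89] [[34.3, -16.6, 61.2], [48.9, -13.6, 66.8]]
clip 543 [ 47.25 -15.68  66.51] [[52.8, -43.5, 66.3], [70.7, -26.1, 73.8]]
[[[27, 23, 28], [34, 34, 33], [82, 84, 85], [85, 89, 88], [84, 87, 85], [85, 88, 86], [81, 87, 87]], [[23, 20, 15], [24, 24, 27], [85, 88, 87], [78, 80, 81], [86, 88, 88], [83, 87, 83], [85, 89, 87]], [[108, 107, 101], [19, 21, 20], [87, 90, 88], [81, 85, 82], [82, 84, 87], [84, 86, 88], [81, 85, 84]]]
```

The pointer is at y ≈ -15.5, so 19 mm remain, or about 27 mm of rim in two strokes. Now the second stroke.

Call:
{"api": "servo_tool", "payload": {
  "steps": [
    {"tx": 0, "ty": 0.1, "tz": -0.5, "yaw": 0, "claw": 0},
    {"tx": 0, "ty": 0, "tz": -0.2, "yaw": 0, "claw": 0},
    {"tx": 0, "ty": 0, "tz": -0.08, "yaw": 0, "claw": 0},
    {"tx": 0, "ty": 0, "tz": -0.03, "yaw": 0, "claw": 0},
    {"tx": 0, "ty": 0, "tz": 0, "yaw": 0, "claw": 0}
  ]
}}

```text
time_s: 7.0
position: [0.5361, -0.0228, 0.0888]
tool_rot: [[0.023, 1.0, 0.0], [1.0, -0.023, 0.0], [0.0, 0.0, -1.0]]
ft_force: [-2.7, 2.2, 10.1]
grip_width: 0.0001
gripper_force: 5.2
```

Call:
{"api": "servo_tool", "payload": {
  "steps": [
    {"tx": 0, "ty": -0.12, "tz": 0.008, "yaw": 0, "claw": 0},
    {"tx": 0, "ty": -0.12, "tz": 0.01, "yaw": 0, "claw": 0},
    {"tx": 0, "ty": -0.12, "tz": 0.01, "yaw": 0, "claw": 0}
  ]
}}

```text
time_s: 7.3
position: [0.536, -0.026, 0.0891]
tool_rot: [[0.023, 1.0, 0.0], [1.0, -0.023, 0.001], [0.001, 0.0, -1.0]]
ft_force: [-3.8, 3.8, 10.5]
grip_width: -0.0003
gripper_force: 5.3
```

Call:
{"api": "servo_tool", "payload": {
  "steps": [
    {"tx": 0, "ty": -0.15, "tz": 0.025, "yaw": 0, "claw": 0},
    {"tx": 0, "ty": -0.15, "tz": 0.015, "yaw": 0, "claw": 0},
    {"tx": 0, "ty": -0.15, "tz": 0.012, "yaw": 0, "claw": 0}
  ]
}}

```text
time_s: 7.6
position: [0.5359, -0.0305, 0.0894]
tool_rot: [[0.023, 1.0, -0.0], [1.0, -0.023, 0.001], [0.001, -0.0, -1.0]]
ft_force: [-2.7, 3.6, 8.9]
grip_width: -0.0003
gripper_force: 4.3
```

Call:
{"api": "servo_tool", "payload": {
  "steps": [
    {"tx": 0, "ty": -0.15, "tz": 0.008, "yaw": 0, "claw": 0},
    {"tx": 0, "ty": -0.15, "tz": 0.008, "yaw": 0, "claw": 0},
    {"tx": 0, "ty": -0.15, "tz": 0.008, "yaw": 0, "claw": 0}
  ]
}}

```text
time_s: 7.9
position: [0.5358, -0.035, 0.0896]
tool_rot: [[0.023, 1.0, -0.001], [1.0, -0.023, 0.001], [0.001, -0.001, -1.0]]
ft_force: [-3.5, 3.0, 8.5]
grip_width: 0.0
gripper_force: 4.2
```

Call:
{"api": "servo_tool", "payload": {
  "steps": [
    {"tx": 0, "ty": -0.12, "tz": 0.005, "yaw": 0, "claw": 0},
    {"tx": 0, "ty": -0.12, "tz": 0.005, "yaw": 0, "claw": 0},
    {"tx": 0, "ty": -0.12, "tz": 0.005, "yaw": 0, "claw": 0}
  ]
}}

```text
time_s: 8.2
position: [0.5357, -0.0387, 0.0896]
tool_rot: [[0.023, 1.0, -0.001], [1.0, -0.023, 0.001], [0.001, -0.001, -1.0]]
ft_force: [-2.6, 2.9, 5.7]
grip_width: -0.0
gripper_force: 3.3
```

Call:
{"api": "servo_tool", "payload": {
  "steps": [
    {"tx": 0, "ty": 0, "tz": 0.5, "yaw": 0, "claw": 0},
    {"tx": 0, "ty": 0.8, "tz": 0.2, "yaw": 0, "claw": 0},
    {"tx": 0, "ty": 0.8, "tz": 0, "yaw": 0, "claw": 0},
    {"tx": 0, "ty": 0, "tz": 0, "yaw": 0, "claw": 0}
  ]
}}

```text
time_s: 8.6
position: [0.5359, -0.0218, 0.0962]
tool_rot: [[0.021, 1.0, -0.0], [1.0, -0.021, 0.0], [0.0, -0.0, -1.0]]
ft_force: [0.6, 0.9, 0.5]
grip_width: -0.0001
gripper_force: 0.0
```

Run:
```python
from h import *
ptr()
```

```text
ptr [339, 281, 25, 8, 137] [ 40.94 -25.4   64.9 ] [[34.3, -27.2, 61.3], [48.8, -24.0, 66.5]]
clip 544 [ 46.65 -25.45  66.39] [[48.7, -43.3, 66.4], [70.9, -26.0, 73.8]]
```

The pointer is at about -25.7, so roughly 8.5 mm remain. Now a third stroke of about 10 mm, then a precise look from above.

Call:
{"api": "servo_tool", "payload": {
  "steps": [
    {"tx": 0, "ty": 0, "tz": -0.5, "yaw": 0, "claw": 0},
    {"tx": 0, "ty": 0, "tz": -0.12, "yaw": 0, "claw": 0},
    {"tx": 0, "ty": 0, "tz": -0.08, "yaw": 0, "claw": 0},
    {"tx": 0, "ty": 0, "tz": -0.02, "yaw": 0, "claw": 0},
    {"tx": 0, "ty": 0, "tz": 0, "yaw": 0, "claw": 0}
  ]
}}

```text
time_s: 9.15
position: [0.5361, -0.023, 0.0896]
tool_rot: [[0.023, 1.0, 0.0], [1.0, -0.023, 0.0], [0.0, 0.0, -1.0]]
ft_force: [-1.6, 2.1, 7.3]
grip_width: 0.0001
gripper_force: 3.9
```

Call:
{"api": "servo_tool", "payload": {
  "steps": [
    {"tx": 0, "ty": -0.12, "tz": 0.006, "yaw": 0, "claw": 0},
    {"tx": 0, "ty": -0.12, "tz": 0.006, "yaw": 0, "claw": 0},
    {"tx": 0, "ty": -0.12, "tz": 0.006, "yaw": 0, "claw": 0}
  ]
}}

```text
time_s: 9.45
position: [0.536, -0.0263, 0.0898]
tool_rot: [[0.023, 1.0, 0.0], [1.0, -0.023, 0.001], [0.001, 0.0, -1.0]]
ft_force: [-2.1, 3.9, 7.3]
grip_width: -0.0001
gripper_force: 3.8
```

Call:
{"api": "servo_tool", "payload": {
  "steps": [
    {"tx": 0, "ty": -0.13, "tz": 0.004, "yaw": 0, "claw": 0},
    {"tx": 0, "ty": -0.13, "tz": 0.004, "yaw": 0, "claw": 0},
    {"tx": 0, "ty": -0.13, "tz": 0.003, "yaw": 0, "claw": 0},
    {"tx": 0, "ty": -0.13, "tz": 0.003, "yaw": 0, "claw": 0},
    {"tx": 0, "ty": -0.13, "tz": 0.003, "yaw": 0, "claw": 0}
  ]
}}

```text
time_s: 9.95
position: [0.5359, -0.0328, 0.0898]
tool_rot: [[0.023, 1.0, -0.0], [1.0, -0.023, 0.001], [0.001, -0.0, -1.0]]
ft_force: [-3.1, 4.2, 7.6]
grip_width: 0.0003
gripper_force: 3.5
```

Call:
{"api": "servo_tool", "payload": {
  "steps": [
    {"tx": 0, "ty": 0, "tz": 0.5, "yaw": 0, "claw": 0},
    {"tx": 0, "ty": 0, "tz": 2.5, "yaw": 0, "claw": 0},
    {"tx": 0.8, "ty": -2.5, "tz": 2, "yaw": 0, "claw": 0},
    {"tx": 0.8, "ty": -3, "tz": 0, "yaw": 0, "claw": 0},
    {"tx": 0.8, "ty": -3, "tz": 0, "yaw": 0, "claw": 0},
    {"tx": 0.6, "ty": -3, "tz": 0, "yaw": 0, "claw": 0},
    {"tx": 0, "ty": 0, "tz": 0, "yaw": 0, "claw": 0},
    {"tx": 0, "ty": 0, "tz": 0, "yaw": 0, "claw": 0}
  ]
}}

```text
time_s: 10.75
position: [0.5659, -0.1484, 0.1392]
tool_rot: [[0.024, 1.0, -0.001], [1.0, -0.024, 0.0], [0.0, -0.001, -1.0]]
ft_force: [-1.5, 0.1, 0.2]
grip_width: 0.0004
gripper_force: 0.0
```

```bash
cat >> h.py <<'E'
def mapview(name,z=.065):
    f=np.load("last.npz"); m=env.camera_model("wrist"); m["T"]=f["T"]; a=wmap(m,f["im"],.02,.08,-.06,0,z=z,s=.0001)
    save(name,np.clip(a*1.8,0,255).astype(np.uint8)); print("cam d",((m["T"][:2,3]-O)@R*1000).round(1),m["T"][2,3])
    q=a.astype(int)
    # bar: warm/bright columns at x 42..49; clip tip: dark rows
    b=q[800-420-90:800-420,:].min(-1).mean(0) if 0 else q[310:360].min(-1).mean(0)
    g=b-np.median(b); k=g>g.max()/2; print("bar y",(-np.flatnonzero(k).mean()*.1).round(2),"w",k.sum()*.1)
    d=(q.max(-1)<50)
    for r in range(100,290,20): 
        c=np.flatnonzero(d[r]); print("x",80-r*.1,"y",(-c[[0,-1]]*.1).round(1),(-c.mean()*.1).round(2)) if len(c) else None
E
python3 - <<'E'
from h import *
ptr(); mapview("m5.png")
E
```

```text
ptr [292, 93, 25, 6, 115] [ 41.71 -32.45  65.44] [[34.4, -33.9, 61.6], [49.3, -31.0, 66.9]]
clip 627 [ 46.74 -32.67  66.35] [[52.7, -44.0, 66.5], [70.9, -27.1, 74.2]]
cam d [  7.7 -32. ] 0.2637609361153442
bar y -32.4 w 2.9000000000000004
x 70.0 y [-27.1 -44.9] -35.89
x 68.0 y [-27.2 -44.9] -36.15
x 66.0 y [-27.2 -44.8] -36.92
x 64.0 y [-27.  -44.5] -35.75
x 62.0 y [-26.9 -44.6] -35.75
x 60.0 y [-27.8 -43.7] -35.75
x 58.0 y [-29.7 -41.9] -35.8
x 56.0 y [-31.9 -39.7] -35.8
x 54.0 y [-33.6 -37.8] -35.7
```

View pics/m5.png

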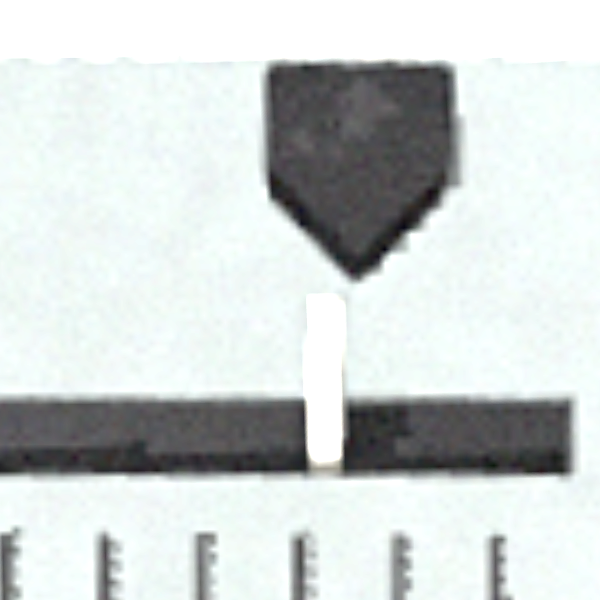

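Seen from directly above the mark, the pointer bar is at y = -32.4 and the clip tip at -35.5 (pixels (325,370) and (356,278)), so 3.1 mm are left. That is about 4.7 mm of rim. I'll go back for the last short roll.

Call:
{"api": "servo_tool", "payload": {
  "steps": [
    {"tx": -0.8, "ty": 3, "tz": 0, "yaw": 0, "claw": 0},
    {"tx": -0.8, "ty": 3, "tz": 0, "yaw": 0, "claw": 0},
    {"tx": -0.8, "ty": 3, "tz": 0, "yaw": 0, "claw": 0},
    {"tx": -0.6, "ty": 3, "tz": 0, "yaw": 0, "claw": 0},
    {"tx": 0, "ty": 0, "tz": -2, "yaw": 0, "claw": 0},
    {"tx": 0, "ty": 0, "tz": -2, "yaw": 0, "claw": 0},
    {"tx": 0, "ty": 0, "tz": -0.7, "yaw": 0, "claw": 0},
    {"tx": 0, "ty": 0, "tz": -0.2, "yaw": 0, "claw": 0},
    {"tx": 0, "ty": 0, "tz": -0.08, "yaw": 0, "claw": 0},
    {"tx": 0, "ty": 0, "tz": 0, "yaw": 0, "claw": 0}
  ]
}}

```text
time_s: 11.8
position: [0.5364, -0.0282, 0.0904]
tool_rot: [[0.022, 1.0, 0.001], [1.0, -0.022, -0.0], [-0.0, 0.001, -1.0]]
ft_force: [-0.4, -0.2, -0.7]
grip_width: -0.0003
gripper_force: 0.0
```

Call:
{"api": "servo_tool", "payload": {
  "steps": [
    {"tx": 0, "ty": -0.12, "tz": 0, "yaw": 0, "claw": 0},
    {"tx": 0, "ty": -0.12, "tz": 0, "yaw": 0, "claw": 0},
    {"tx": 0, "ty": -0.12, "tz": 0, "yaw": 0, "claw": 0},
    {"tx": 0, "ty": 0, "tz": 0, "yaw": 0, "claw": 0}
  ]
}}

```text
time_s: 12.2
position: [0.5363, -0.0319, 0.09]
tool_rot: [[0.023, 1.0, 0.001], [1.0, -0.023, -0.0], [-0.0, 0.001, -1.0]]
ft_force: [-0.3, -0.6, 2.5]
grip_width: 0.0004
gripper_force: 1.1
```

That pass only skimmed (2.5 N, too light to turn the wheel). I'll press properly first.

Call:
{"api": "servo_tool", "payload": {
  "steps": [
    {"tx": 0, "ty": 0, "tz": -0.03, "yaw": 0, "claw": 0},
    {"tx": 0, "ty": 0, "tz": -0.03, "yaw": 0, "claw": 0},
    {"tx": 0, "ty": 0, "tz": 0, "yaw": 0, "claw": 0}
  ]
}}

```text
time_s: 12.5
position: [0.5363, -0.0319, 0.0898]
tool_rot: [[0.022, 1.0, 0.001], [1.0, -0.022, -0.001], [-0.001, 0.001, -1.0]]
ft_force: [-2.1, -0.6, 7.6]
grip_width: 0.0
gripper_force: 3.7
```

Run:
```python
from h import *
ptr()
```

```text
ptr [342, 281, 24, 9, 150] [ 40.87 -31.76  64.81] [[34.4, -33.7, 61.5], [48.6, -30.3, 66.4]]
clip 600 [ 46.79 -32.21  66.36] [[52.6, -43.1, 66.3], [70.8, -26.3, 73.9]]
```

Call:
{"api": "servo_tool", "payload": {
  "steps": [
    {"tx": 0, "ty": -0.12, "tz": 0.002, "yaw": 0, "claw": 0},
    {"tx": 0, "ty": -0.12, "tz": 0.002, "yaw": 0, "claw": 0},
    {"tx": 0, "ty": -0.12, "tz": 0, "yaw": 0, "claw": 0},
    {"tx": 0, "ty": -0.12, "tz": 0, "yaw": 0, "claw": 0},
    {"tx": 0, "ty": 0, "tz": 0, "yaw": 0, "claw": 0}
  ]
}}

```text
time_s: 13.05
position: [0.5362, -0.0362, 0.0898]
tool_rot: [[0.022, 1.0, 0.001], [1.0, -0.022, 0.0], [0.0, 0.001, -1.0]]
ft_force: [-2.1, 3.2, 7.5]
grip_width: 0.0001
gripper_force: 3.6
```

Call:
{"api": "servo_tool", "payload": {
  "steps": [
    {"tx": 0, "ty": 0, "tz": 0.5, "yaw": 0, "claw": 0},
    {"tx": 0, "ty": 0, "tz": 2.5, "yaw": 0, "claw": 0},
    {"tx": 0.8, "ty": -2.5, "tz": 2, "yaw": 0, "claw": 0},
    {"tx": 0.8, "ty": -3, "tz": 0, "yaw": 0, "claw": 0},
    {"tx": 0.8, "ty": -3, "tz": 0, "yaw": 0, "claw": 0},
    {"tx": 0.6, "ty": -3, "tz": 0, "yaw": 0, "claw": 0},
    {"tx": 0, "ty": 0, "tz": 0, "yaw": 0, "claw": 0},
    {"tx": 0, "ty": 0, "tz": 0, "yaw": 0, "claw": 0}
  ]
}}

```text
time_s: 13.85
position: [0.5659, -0.1517, 0.1389]
tool_rot: [[0.023, 1.0, -0.001], [1.0, -0.023, 0.0], [0.0, -0.001, -1.0]]
ft_force: [0.0, 0.8, -0.1]
grip_width: 0.0003
gripper_force: 0.0
```

Run:
```python
from h import *
ptr(); mapview("m6.png")
```

```text
ptr [292, 92, 25, 6, 113] [ 42.02 -35.17  65.51] [[34.3, -36.6, 62.0], [49.3, -33.8, 67.0]]
clip 635 [ 47.82 -35.03  66.54] [[49.6, -44.2, 66.7], [70.8, -27.4, 74.2]]
cam d [  7.7 -35.3] 0.26345921401527456
bar y -35.25 w 3.2
x 70.0 y [-26.9 -44.7] -35.76
x 68.0 y [-27.1 -44.6] -35.85
x 66.0 y [-27.2 -44.7] -34.38
x 64.0 y [-26.8 -44.8] -35.81
x 62.0 y [-26.9 -44.5] -35.7
x 60.0 y [-27.7 -43.8] -35.75
x 58.0 y [-29.7 -41.7] -35.7
x 56.0 y [-31.8 -39.7] -35.75
x 54.0 y [-34.  -37.7] -35.85
x 52.0 y [-35.6 -35.8] -35.7
```

From directly overhead the bar is at -35.25 and the tip at -35.7. That is nearly level, so one small nudge of 0.4 mm will centre it.

Call:
{"api": "servo_tool", "payload": {
  "steps": [
    {"tx": -0.8, "ty": 3, "tz": 0, "yaw": 0, "claw": 0},
    {"tx": -0.8, "ty": 3, "tz": 0, "yaw": 0, "claw": 0},
    {"tx": -0.8, "ty": 3, "tz": 0, "yaw": 0, "claw": 0},
    {"tx": -0.6, "ty": 3, "tz": 0, "yaw": 0, "claw": 0},
    {"tx": 0, "ty": 0, "tz": -2, "yaw": 0, "claw": 0},
    {"tx": 0, "ty": 0, "tz": -2, "yaw": 0, "claw": 0},
    {"tx": 0, "ty": 0, "tz": -0.7, "yaw": 0, "claw": 0},
    {"tx": 0, "ty": 0, "tz": -0.2, "yaw": 0, "claw": 0},
    {"tx": 0, "ty": 0, "tz": 0, "yaw": 0, "claw": 0},
    {"tx": 0, "ty": 0, "tz": 0, "yaw": 0, "claw": 0}
  ]
}}

```text
time_s: 14.9
position: [0.5365, -0.0316, 0.0909]
tool_rot: [[0.022, 1.0, 0.002], [1.0, -0.022, -0.001], [-0.0, 0.002, -1.0]]
ft_force: [0.4, 0.1, -0.2]
grip_width: 0.0002
gripper_force: 0.0
```

Call:
{"api": "servo_tool", "payload": {
  "steps": [
    {"tx": 0, "ty": 0, "tz": -0.04, "yaw": 0, "claw": 0},
    {"tx": 0, "ty": 0, "tz": -0.04, "yaw": 0, "claw": 0},
    {"tx": 0, "ty": 0, "tz": 0, "yaw": 0, "claw": 0}
  ]
}}

```text
time_s: 15.2
position: [0.5364, -0.0317, 0.0899]
tool_rot: [[0.023, 1.0, 0.001], [1.0, -0.023, -0.0], [-0.0, 0.001, -1.0]]
ft_force: [-0.0, 0.4, 3.8]
grip_width: 0.0001
gripper_force: 1.9
```

Call:
{"api": "servo_tool", "payload": {
  "steps": [
    {"tx": 0, "ty": 0, "tz": -0.05, "yaw": 0, "claw": 0},
    {"tx": 0, "ty": 0, "tz": 0, "yaw": 0, "claw": 0}
  ]
}}

```text
time_s: 15.4
position: [0.5365, -0.0317, 0.0897]
tool_rot: [[0.022, 1.0, 0.001], [1.0, -0.022, -0.001], [-0.001, 0.001, -1.0]]
ft_force: [-2.4, 0.1, 9.1]
grip_width: -0.0001
gripper_force: 4.2
```

Call:
{"api": "servo_tool", "payload": {
  "steps": [
    {"tx": 0, "ty": -0.06, "tz": 0, "yaw": 0, "claw": 0},
    {"tx": 0, "ty": -0.06, "tz": 0, "yaw": 0, "claw": 0},
    {"tx": 0, "ty": 0, "tz": 0, "yaw": 0, "claw": 0}
  ]
}}

```text
time_s: 15.7
position: [0.5364, -0.0325, 0.0897]
tool_rot: [[0.023, 1.0, 0.001], [1.0, -0.023, 0.0], [0.0, 0.001, -1.0]]
ft_force: [-0.7, 3.2, 9.3]
grip_width: -0.0002
gripper_force: 4.3
```

Call:
{"api": "servo_tool", "payload": {
  "steps": [
    {"tx": 0, "ty": 0, "tz": 0.5, "yaw": 0, "claw": 0},
    {"tx": 0, "ty": 0, "tz": 2.5, "yaw": 0, "claw": 0},
    {"tx": 0.8, "ty": -3, "tz": 2, "yaw": 0, "claw": 0},
    {"tx": 0.8, "ty": -3, "tz": 0, "yaw": 0, "claw": 0},
    {"tx": 0.8, "ty": -3, "tz": 0, "yaw": 0, "claw": 0},
    {"tx": 0.6, "ty": -3, "tz": 0, "yaw": 0, "claw": 0},
    {"tx": 0, "ty": 0, "tz": 0, "yaw": 0, "claw": 0},
    {"tx": 0, "ty": 0, "tz": 0, "yaw": 0, "claw": 0}
  ]
}}

```text
time_s: 16.5
position: [0.5658, -0.153, 0.1386]
tool_rot: [[0.024, 1.0, -0.001], [1.0, -0.024, 0.0], [0.0, -0.001, -1.0]]
ft_force: [-1.1, 0.4, 0.3]
grip_width: 0.0
gripper_force: 0.0
```

Run:
```python
from h import *
ptr(); mapview("m7.png")
t=np.load("top0.npz"); 
f=np.load("last.npz"); m=env.camera_model("wrist"); m["T"]=f["T"]; W,Q=wcloud(m,f["im"],f["d"]); Q=Q*1000
k=(abs(Q[...,0]+30)<20)&(abs(Q[...,1]+85)<20)&(Q[...,2]>62)&(Q[...,2]<95); q=Q[k]; print(k.sum(), q.mean(0) if k.any() else 0, np.histogram(q[:,2],bins=np.arange(60,92,2)))
P=t["P"].copy(); P[...,:2]=(P[...,:2]-O)@R; P*=1000
k=(abs(P[...,0]+30)<24)&(abs(P[...,1]+85)<24)&(P[...,2]>65); i=np.argwhere(k); a,b=i.min(0),i.max(0)
print(a,b); print(P[a[0]:b[0]+1,a[1]:b[1]+1,2].round(0).astype(int)); print(t["im"][a[0]:b[0]+1,a[1]:b[1]+1].mean(-1).astype(int))
```

```text
ptr [292, 91, 25, 6, 101] [ 42.57 -35.84  65.57] [[34.2, -37.2, 61.5], [49.3, -34.4, 67.1]]
clip 649 [ 47.21 -35.69  66.52] [[48.4, -44.1, 66.5], [70.9, -27.0, 74.3]]
cam d [  7.7 -36.5] 0.2631207751159143
bar y -35.65 w 3.0
x 70.0 y [-26.9 -44.7] -35.8
x 68.0 y [-26.9 -44.5] -35.7
x 66.0 y [-27.  -44.6] -35.79
x 64.0 y [-27.1 -44.5] -35.8
x 62.0 y [-27.2 -44.5] -35.85
x 60.0 y [-28.  -43.8] -35.9
x 58.0 y [-29.8 -42. ] -35.9
x 56.0 y [-31.9 -39.6] -35.75
x 54.0 y [-34.  -37.9] -35.95
2470 [-29.14813878 -82.90006727  75.3435041 ] (array([   0,   69,   26,   34,   29,  185, 1185,   80,   23,   56,  508,
        275,    0,    0,    0]), array([60, 62, 64, 66, 68, 70, 72, 74, 76, 78, 80, 82, 84, 86, 88, 90]))
[188 287] [203 303]
[[59 64 61 56 60 60 63 65 60 65 58 60 62 61 60 61 60]
 [60 58 58 59 59 59 74 72 73 73 72 70 70 60 59 60 60]
 [57 59 60 59 60 71 73 75 72 75 71 74 73 72 60 59 60]
 [65 61 58 57 73 73 74 70 70 77 73 74 74 70 72 70 61]
 [59 60 61 73 70 76 70 81 80 81 84 80 83 71 71 74 59]
 [60 62 71 73 75 73 82 82 79 82 82 80 83 78 73 73 70]
 [62 61 72 72 74 73 80 80 79 80 82 83 83
[... 665 characters left out ...]
77 79 71 58 38 22 25 36 43 49 45 42 32 25 36 52 67]
 [79 73 63 43 27 28 39 52 62 65 64 58 49 35 26 41 57]
 [77 70 49 30 23 34 52 66 73 71 70 69 59 49 30 31 49]
 [78 61 41 22 23 44 64 73 76 77 76 74 71 55 38 24 46]
 [77 59 40 19 27 47 68 75 78 78 78 75 74 60 38 26 40]
 [76 61 36 26 24 46 67 80 81 82 81 77 75 60 40 23 37]
 [77 61 37 25 27 39 60 74 80 81 77 76 69 53 33 28 41]
 [79 68 47 25 24 31 50 65 73 78 75 69 60 43 27 31 49]
 [78 70 53 29 22 21 33 48 56 61 61 53 39 28 20 37 53]
 [79 75 61 42 27 24 25 28 36 41 40 36 27 24 31 48 67]
 [81 79 69 57 40 29 23 20 22 25 23 24 27 31 46 62 74]
 [80 80 78 70 58 42 34 25 22 23 27 34 41 49 62 74 80]
 [83 82 81 78 72 61 52 47 44 41 46 52 59 70 74 78 81]]
```

View pics/m7.png

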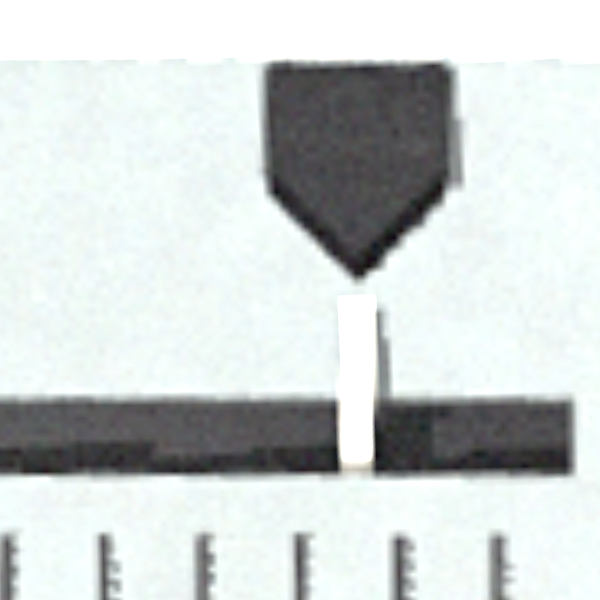

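The pointer is now in line with the clip tip: bar at (357,380), tip at (357,277). The button top is at z ≈ 81 mm and its housing at 72.5, at driver (-30,-85). Moving over it now.

Call:
{"api": "servo_tool", "payload": {
  "steps": [
    {"tx": -1.3, "ty": 1.25, "tz": 0, "yaw": 0, "claw": 0},
    {"tx": -1.2, "ty": 1.25, "tz": 0, "yaw": 0, "claw": 0},
    {"tx": -1.2, "ty": 1.25, "tz": 0, "yaw": 0, "claw": 0},
    {"tx": 0, "ty": 0, "tz": -1.5, "yaw": 0, "claw": 0},
    {"tx": 0, "ty": 0, "tz": -1.5, "yaw": 0, "claw": 0},
    {"tx": 0, "ty": 0, "tz": -0.4, "yaw": 0, "claw": 0},
    {"tx": 0, "ty": 0, "tz": 0, "yaw": 0, "claw": 0}
  ]
}}

```text
time_s: 17.25
position: [0.5289, -0.1144, 0.1047]
tool_rot: [[0.022, 1.0, -0.001], [1.0, -0.022, 0.001], [0.001, -0.001, -1.0]]
ft_force: [0.1, 1.2, -0.0]
grip_width: 0.0001
gripper_force: 0.0
```

Call:
{"api": "servo_tool", "payload": {
  "steps": [
    {"tx": 0, "ty": 0, "tz": -0.2, "yaw": 0, "claw": 0},
    {"tx": 0, "ty": 0, "tz": -0.15, "yaw": 0, "claw": 0},
    {"tx": 0, "ty": 0, "tz": -0.15, "yaw": 0, "claw": 0},
    {"tx": 0, "ty": 0, "tz": 0, "yaw": 0, "claw": 0}
  ]
}}

```text
time_s: 17.65
position: [0.5292, -0.1152, 0.1]
tool_rot: [[0.022, 1.0, 0.0], [1.0, -0.022, -0.0], [-0.0, 0.0, -1.0]]
ft_force: [0.6, 0.1, 1.2]
grip_width: -0.0001
gripper_force: 0.7
```

Call:
{"api": "servo_tool", "payload": {
  "steps": [
    {"tx": 0, "ty": 0, "tz": -0.1, "yaw": 0, "claw": 0},
    {"tx": 0, "ty": 0, "tz": -0.1, "yaw": 0, "claw": 0},
    {"tx": 0, "ty": 0, "tz": 0, "yaw": 0, "claw": 0}
  ]
}}

```text
time_s: 17.95
position: [0.5292, -0.1152, 0.0979]
tool_rot: [[0.022, 1.0, 0.0], [1.0, -0.022, -0.0], [-0.0, 0.0, -1.0]]
ft_force: [0.6, 1.1, 3.4]
grip_width: -0.0
gripper_force: 1.4
```

Call:
{"api": "servo_tool", "payload": {
  "steps": [
    {"tx": 0, "ty": 0, "tz": -0.1, "yaw": 0, "claw": 0},
    {"tx": 0, "ty": 0, "tz": -0.1, "yaw": 0, "claw": 0},
    {"tx": 0, "ty": 0, "tz": -0.1, "yaw": 0, "claw": 0},
    {"tx": 0, "ty": 0, "tz": -0.06, "yaw": 0, "claw": 0},
    {"tx": 0, "ty": 0, "tz": 0, "yaw": 0, "claw": 0}
  ]
}}

```text
time_s: 18.45
position: [0.5293, -0.1153, 0.0949]
tool_rot: [[0.022, 1.0, 0.001], [1.0, -0.022, -0.0], [-0.0, 0.001, -1.0]]
ft_force: [-1.4, 1.3, 11.3]
grip_width: -0.0
gripper_force: 5.1
```

Call:
{"api": "servo_tool", "payload": {
  "steps": [
    {"tx": 0, "ty": 0, "tz": -0.06, "yaw": 0, "claw": 0},
    {"tx": 0, "ty": 0, "tz": -0.04, "yaw": 0, "claw": 0},
    {"tx": 0, "ty": 0, "tz": 0, "yaw": 0, "claw": 0}
  ]
}}

```text
time_s: 18.75
position: [0.5293, -0.1153, 0.0948]
tool_rot: [[0.022, 1.0, 0.002], [1.0, -0.022, -0.001], [-0.001, 0.002, -1.0]]
ft_force: [-4.4, 2.1, 18.5]
grip_width: -0.0
gripper_force: 9.1
```

Hard stop reached: 18 N, with no more travel. I'll lift clear and check.

Call:
{"api": "servo_tool", "payload": {
  "steps": [
    {"tx": 0, "ty": 0, "tz": 0.6, "yaw": 0, "claw": 0},
    {"tx": 0, "ty": 0, "tz": 2, "yaw": 0, "claw": 0},
    {"tx": 0.8, "ty": -1, "tz": 2, "yaw": 0, "claw": 0},
    {"tx": 1.5, "ty": -1.4, "tz": 0, "yaw": 0, "claw": 0},
    {"tx": 1.4, "ty": -1.4, "tz": 0, "yaw": 0, "claw": 0},
    {"tx": 0, "ty": 0, "tz": 0, "yaw": 0, "claw": 0},
    {"tx": 0, "ty": 0, "tz": 0, "yaw": 0, "claw": 0}
  ]
}}

```text
time_s: 19.45
position: [0.5655, -0.1529, 0.1385]
tool_rot: [[0.023, 1.0, -0.002], [1.0, -0.023, 0.001], [0.001, -0.002, -1.0]]
ft_force: [-1.0, -0.4, -0.1]
grip_width: 0.0001
gripper_force: 0.0
```

Run:
```python
from h import *
s=env.observe(); print(s["time_s"],s["position"],s["ft_force"])
ptr(); mapview("m8.png")
f=np.load("last.npz"); m=env.camera_model("wrist"); m["T"]=f["T"]; W,Q=wcloud(m,f["im"],f["d"]); Q=Q*1000
k=(abs(Q[...,0]+30)<20)&(abs(Q[...,1]+85)<20)&(Q[...,2]>62)&(Q[...,2]<95); print(np.histogram(Q[k][:,2],bins=np.arange(60,92,2))[0])
im,d,P=cloud("top"); o=np.load("top0.npz"); dd=abs(P[...,2]-o["P"][...,2]); D=(dd>.012)&(P[...,2]<.12)&(o["P"][...,2]<.12)&(P[...,0]>.3); print("changed px",D.sum())
```

```text
19.45 [ 0.56552173 -0.15290068  0.13848454] [-1.02316004 -0.38152804 -0.12358431]
ptr [293, 91, 25, 6, 101] [ 42.77 -35.79  65.52] [[34.5, -37.1, 61.8], [49.4, -34.4, 67.0]]
clip 641 [ 46.51 -35.23  66.66] [[49.7, -44.1, 66.5], [70.9, -27.5, 74.2]]
cam d [  7.4 -36.5] 0.26306974893196616
bar y -35.6 w 3.1
x 70.0 y [-26.8 -44.8] -35.8
x 68.0 y [-26.8 -44.4] -36.12
x 66.0 y [-26.9 -44.5] -37.2
x 64.0 y [-27.1 -44.6] -35.85
x 62.0 y [-27.1 -44.6] -35.85
x 60.0 y [-27.9 -43.9] -35.9
x 58.0 y [-29.9 -41.8] -35.85
x 56.0 y [-32.  -39.7] -35.85
x 54.0 y [-33.8 -37.8] -35.8
[   0   63   25   31   28  174 1187   86   24   61  499  284    0    0
    0]
changed px 1351
```

The pointer is still level with the tip, the button is back up, and the arm is clear of everything. Handing in.

```bash
python3 -c "
from rig import env
print(env.close_job())"
```

```text
the job is handed in; nothing more can be done
None
```

I rolled the pointer level with the pointed clip's tip (within about 0.3 mm in the last wrist picture), then pressed the button to its stop; it came back up, and I handed the job in at about 19.5 s, with the highest wheel press I read at 10.5 N.

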